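# Nest and cross the solder ingots

### The arm

A 7-joint arm with a two-finger parallel gripper is mounted at the origin on a cart in front of the work surface, level with it; the furniture and walls round the work are solid. World frame = base frame: x ahead of the robot, y to its left, z up, the work surface at z = 0. Lengths are in m, angles in degrees, forces in N, time in s.
With the tool pointing down it reaches from about 0.425 to 0.875 m from the base axis. Payload 4.7 kg.
Tool frame: the origin (TCP) lies at the very end of the fingers, on their centre line; the grasp point (between the pads) lies 19 mm behind it; z points along the fingers, y is the line along which they close (so a half turn about z gives the same grasp; the last joint's range is limited). The gripper opens to 87 mm and grips with 3 to 60 N. Pads are 19 mm wide; open, the fingers measure 117 mm over their backs; the gripper's body (75 mm by 190 mm) begins 51 mm behind the grasp point.
Start: joints at [72.599, 18.392, -4.016, 83.108, 1.295, 78.541, -3.26], TCP at [0.203, -0.617, 0.223] pointing down, gripper open.
Joint ranges: [-163.93, 163.93], [-17.29, 119.83], [-79.2, 71.16], [3.27, 140.29], [-89.18, 269.18], [5.43, 117.66], [-154.24, 154.24]. Speed limits (degrees/s): [147.25, 147.25, 180, 180, 180, 180, 180].

### API

Orientations are given as [roll, pitch, yaw] about the fixed x, y, z axes, in that order (R = Rz(yaw) Ry(pitch) Rx(roll)).
In Python, from cell import get_obs, read_camera, sign_off, silhouettes gives the robot as it stands.
- The arm moves only by the tool play_rows, never from a script. Its argument "steps" is a list that holds one entry, the list of rows, each a list of 7 numbers: the shift along the tool's x, y, z in m, then the turn, a rotation vector about the tool's x, y, z in rad, then the finger opening in m, from 0 to 0.087. A call has 1 to 12 rows; each row shifts and turns the commanded pose from where the row before left it, along the tool's axes as they then stand; what a row does not reach is not made up. A row lasts 1/10 s, in which the tool goes at most 50 mm and 8.59 degrees, less where a joint would pass 70% of its speed; a pose out of reach is approached as far as the arm can. A call is refused whole if a number of a shift passes 0.05 or a number of a turn 0.15, either way. A call with a gripper value outside its range is refused whole. The fingers move at their own pace and stop on an object; "force" is the grip in N (left out, the last holds). Time passes only in rows, so rows that do not move let the fingers close. It gives the time, the measured TCP pose, the force, the opening and the grip force at its end, in the units of the state.
- get_obs(): the state, without advancing time (a new reading comes with each control period).
- read_camera(name): name is "scene" or "top" or "wrist"; returns a dict with "frame" (384x512x3 uint8, red, green, blue), "intrinsics" (3x3 intrinsics, pixels), "view" (4x4, takes a point from world to camera coordinates). Camera axes: x right, y up, looking along -z (the intrinsics and any distortion apply to the point x, -y, -z); pixel columns grow to the right and rows downward; lengths in m; the calibration is good to about 2 mm. A picture is of the moment at which its call begins. There is no depth.
- sign_off(): hands the job in; it is judged then, once.
Trained networks look in the newest picture that a camera, given by its name, has taken for a name from the list of things; names that differ only in an ending like _2 or _b are one class to them, and where a whole thing is asked for, a point or a joint stands for the part that bears it (a point fixed in the world has none). Each returns a list of dicts, best first, with "p" (0 to 1); they miss things now and then, are a little off and sometimes report something else, mostly with a low value. They report only what shows in the picture. A call takes as long as a camera call.
- silhouettes(camera, name): "pixels" (384x512 bool, what is visible of it) and "extent" ([left, top, right, bottom] in pixels, round what is visible of it).
The state is a dict: "time_s": time; "qpos": joint angles; "joint_velocities": joint speeds; "effort": joint torques, N m; "tool_pos": TCP position; "tool_rot": TCP orientation; "force": force on the tool from outside, world axes, zero at the start; "wrist_torque": the same for the moment, N m; "grip_width": finger opening in m; "grasp_force": force on a finger pad.
Only numpy, scipy, OpenCV 4.12 (cv2) and the standard library are available. Lean on these libraries where they do the work, as an engineer would, in place of code of your own. Each camera call takes 0.05 s, during which the arm holds its last target. There are 200 camera calls.

### The job

Stack the three solder ingots on the blue-railed plate. Tip the ingot that stands on end over towards the end rail, so that it lies with its narrow face down, and slide it snugly into place beside the first ingot, sloping flank to sloping flank, its end against the end rail and the first one still in its corner, so that the two make a flat layer. Then lay the loose ingot from the desk, wide face down, squarely across the middle of the pair and let go; leave the glass jar and the tape roll alone.

Things in the scene. Friction and masses are not known exactly. Their poses are not given: they have to be found in the camera images.
- plate: dark steel stacking plate, 170 (x) x 200 (y) mm, 4 mm thick, fixed; origin at the centre of its underside, z up. Two blue rails 8 mm wide stand 12 mm above its top: the end rail along the -y edge, the side rail along the +x edge; the other edges are open. +x points roughly away from the robot (within 0.35 rad), -y roughly to the robot's right
- corner (a point): inner corner of the two rails, at the plate's top surface (plate frame 77, -92, 4 mm), axes as the plate's: the free surface lies on its -x and +y side
- pair_mid (a point): where the middle of the pair's flat top will be when both ingots are in place: 37 mm in -x and 45 mm in +y from the corner, 20 mm above the plate's top; axes as the plate's
- ingot_first_mid (a point): centre of ingot_first (half-way along, across and up), axes as its body's. It lies loose, wide face down on the plate in the corner of the rails, its length along the side rail, within 2 mm of both rails
- ingot_standing_mid (a point): centre of ingot_standing; axes as its body's. It stands on end on the plate, x axis up, 90 mm tall, its narrow face towards the end rail within 0.2 rad; tipped that way it lies narrow face down (+z down), short of the end rail and apart from ingot_first. In place this point is 58 mm in -x and 45 mm in +y from the corner (37 mm from ingot_first's centre), 10 mm above the plate's top
- ingot_last_mid (a point): centre of ingot_last (half-way along, across and up), axes as its body's. It lies wide face down on the bare desk to the right of the plate
- ingot_first: cast solder ingot, bright grey metal, about 0.5 kg: a bar 90 mm long (x) and 20 mm high (z) of trapezoid section, wide face 42 mm across (y), narrow face 32 mm, both long flanks sloping, end faces square. Origin at the centre of the wide face; +z points from the wide face to the narrow one. The wide face bears a dull darker rectangle, the narrow face two round marks
- ingot_standing: a second ingot, same shape, size, axes and origin as ingot_first, 0.38 to 0.63 kg. Lying on the plate it slides under a push of 2 to 12 N
- ingot_last: the third ingot, same shape, size, axes and origin as ingot_first, 0.38 to 0.63 kg
- glass_jar: small closed greyish jar with a flat lid, 47 mm across and 54 mm tall, loose, a bystander on the desk to the right of the plate; origin at the centre of its underside
- tape: roll of cream masking tape lying flat, 100 mm across, 25 mm high, loose, a bystander on the desk to the left of the plate (the nearer of two rolls); origin at the centre of its underside

How it is judged (in metres and radians):
On the way, in this order (a step that is already met when the one before it is completed fails the run):
1. the tipped ingot lies narrow face down, snug beside the first ingot and against the end rail (angle between ingot_first_mid's own z axis and vertical below 0.06 rad and y of each of ingot_first_mid, ingot_standing_mid in the frame of corner below 0.051 m and x of ingot_first_mid in the frame of corner above -0.027 m and angle between ingot_standing_mid's own z axis and vertical above 3.08159 rad and z of ingot_standing_mid in the frame of corner below 0.0125 m and y of ingot_standing_mid in the frame of corner above 0.04 m and x of ingot_standing_mid in the frame of corner above -0.065 m and angle between the x axis of ingot_standing_mid and the y axis of corner, either way round below 0.09 rad and horizontal distance between ingot_first_mid and ingot_standing_mid below 0.041 m), for 0.2 s.
2. the last ingot lies across the pair (angle between ingot_last_mid's own z axis and vertical below 0.06 rad and angle between the x axis of ingot_last_mid and the x axis of corner, either way round below 0.17 rad and horizontal distance between ingot_last_mid and pair_mid below 0.015 m and z of ingot_last_mid in the frame of pair_mid between 0.007 and 0.0135 m and contact force between ingot_last and the fingers below 0.1 N), for 0.2 s.
At the end, for the whole second after the job is handed in: First ingot wide face down, second narrow face down beside it: flat, each within 6 mm of the rails, flanks within 4 mm, parallel to the side rail within 0.09 rad. Third wide face down on both, crosswise within 0.17 rad, centred within 15 mm. All released and at rest (all of step 1 and all of step 2 and linear speed of each of ingot_first, ingot_standing, ingot_last below 0.01 m/s); the robot touches nothing.
It fails at once if the glass jar or the tape roll is shifted by more than 20 mm or the jar is knocked over (distance of any of glass_jar, tape from where it was at the start of the episode above 0.02 m or angle between glass_jar's own z axis and vertical above 0.4 rad).
It fails at once if the first ingot is tipped over (angle between ingot_first_mid's own z axis and vertical above 0.5 rad).
It also fails if it takes over 72 s, if anything falls off the work surface, if the arm or the gripper's body presses on something with over 40 N, if the wrist force passes 120 N, or if a joint passes its speed limit or range.

## Working session

There is one attempt and no reset: what is moved stays moved. The work goes in short steps, Python scripts to look and compute and a tool call to move; the robot and the scene stay as the last step left them, time stands still between calls to the robot, and variables do not carry over. Pictures are saved under pics/ and viewed, at most 10 in all, crops included, and the job is handed in when it is done.

Besides the shell and the picture viewer there is one more tool, called after "Request:" as name(argument=value, ...), one argument or row to a line, values as JSON. play_rows: Moves the arm, as the interface text tells. Its arguments: {"type":"object","properties":{"steps":{"type":"array","items":{"type":"array","items":{"type":"array","items":{"type":"number"}}}},"force":{"type":"number"}},"required":["steps"]}

```bash
mkdir -p pics; ls
cat > h.py <<'E'
import numpy as np, cv2
from cell import get_obs, read_camera, sign_off, silhouettes
def save(f,n): cv2.imwrite('pics/'+n,cv2.cvtColor(f,cv2.COLOR_RGB2BGR))
def ray(c,uv):
    V=np.array(c['view']);K=np.array(c['intrinsics']);R=V[:3,:3]
    d=np.linalg.inv(K)@np.array([uv[0],uv[1],1.]);d=np.array([d[0],-d[1],-d[2]])
    return -R.T@V[:3,3],R.T@d
def back(c,uv,z):
    o,d=ray(c,uv);return o+d*(z-o[2])/d[2]
def proj(c,P):
    V=np.array(c['view']);K=np.array(c['intrinsics'])
    p=V[:3,:3]@np.asarray(P,float).T+V[:3,3:4];q=K@np.array([p[0],-p[1],-p[2]])
    return (q[:2]/q[2]).T
E
python3 - <<'E'
from h import *
o=get_obs();print(o['time_s'],o['tool_pos'],o['tool_rot'],o['grip_width'])
fs=[]
for n in ['scene','top']:
    c=read_camera(n);V=np.array(c['view']);print(n,c.keys(),-V[:3,:3].T@V[:3,3],np.array(c['intrinsics']).tolist())
    f=c['frame'];fs.append(f)
    for t in ['plate','ingot_first','glass_jar','tape']:
        for s in silhouettes(n,t)[:4]: print(t,s['p'],s['extent'])
save(fs[0],'s0.png');save(fs[1],'t0.png')
E
```

```text
pics
0.0 [ 0.2028964  -0.61696026  0.22147688] [-1.79892488e+02  7.29309228e-03  1.82114372e+01] 0.08732528001113962
scene dict_keys(['frame', 'intrinsics', 'view']) [0.05824068 0.85537958 0.63723012] [[377.92488281946294, 0.0, 250.04401466522302], [0.0, 377.92488281946294, 194.11485933428827], [0.0, 0.0, 1.0]]
plate 0.68 [207.7, 188.3, 285.8, 246.3]
ingot_first 0.47 [228.0, 191.4, 250.1, 210.9]
tape 0.56 [182.0, 291.9, 228.9, 338.5]
tape 0.36 [205.9, 186.3, 288.6, 245.1]
top dict_keys(['frame', 'intrinsics', 'view']) [0.34163718 0.04057476 1.18094686] [[388.59044522112686, 0.0, 254.40876095183089], [0.0, 388.59044522112686, 189.57395778198892], [0.0, 0.0, 1.0]]
plate 0.82 [214.7, 164.9, 287.3, 223.3]
ingot_first 0.73 [250.3, 172.4, 282.6, 183.8]
glass_jar 0.78 [370.2, 204.5, 392.5, 220.0]
tape 0.57 [107.7, 213.2, 139.1, 248.6]
tape 0.18 [212.4, 165.7, 282.3, 223.4]
```

Run:
```python
from h import *
a=cv2.imread('pics/s0.png');b=cv2.imread('pics/t0.png')
cv2.imwrite('pics/v1.png',cv2.resize(a[150:350,130:400],None,fx=2.9,fy=2.9,interpolation=cv2.INTER_CUBIC))
cv2.imwrite('pics/v2.png',cv2.resize(b[130:330,160:425],None,fx=3,fy=3,interpolation=cv2.INTER_CUBIC))
```

```text
(no output)
```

View pics/v1.png

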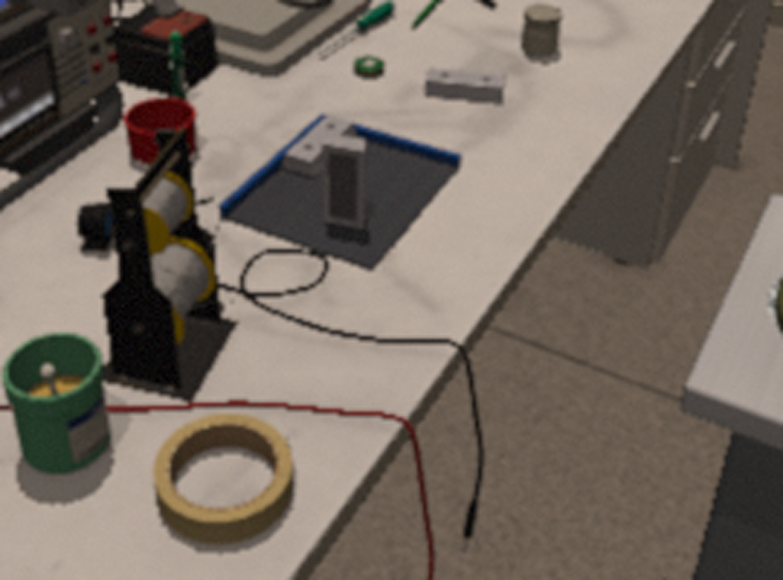

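View pics/v2.png

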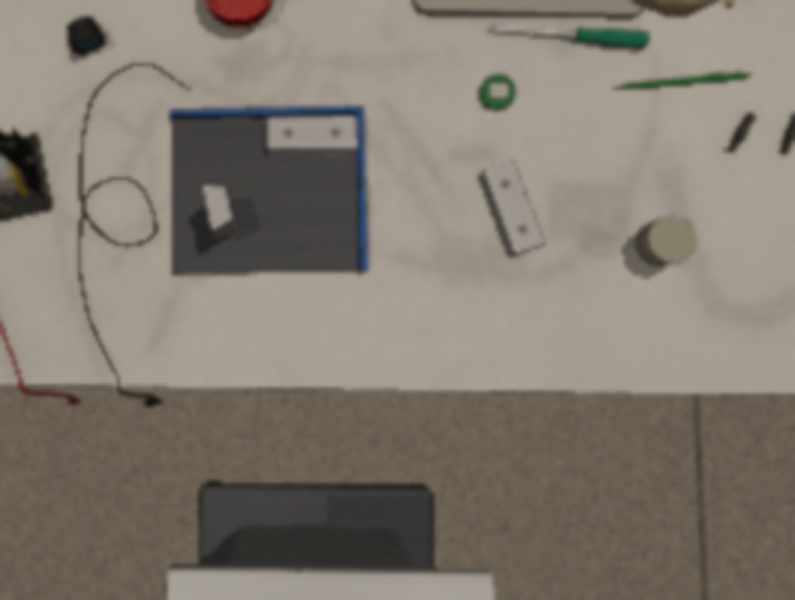

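The scene shows the plate with its corner at top right in the top view (full-frame ≈(281,166)). The first ingot is in that corner and the standing ingot's top is at ≈(232,199). The loose ingot is at ≈(331,199) and the jar at ≈(383,210). Next I'll work out the poses from these.

Run:
```python
from h import *
c=read_camera('top');f=c['frame']
cor=[(216.7,166.7),(281,165.7),(282.3,220.7),(217.3,221.7)]
for z in (0.004,): 
    P=[back(c,u,z)[:2] for u in cor]; print(np.round(P,4).tolist())
for t in ['ingot_first','glass_jar','tape','plate']:
    for s in silhouettes('top',t)[:5]:
        m=s['pixels'].astype(np.uint8);ys,xs=np.nonzero(m)
        r=cv2.minAreaRect(np.c_[xs,ys].astype(np.float32));print(t,s['p'],r,[np.round(back(c,r[0],z)[:2],4).tolist() for z in(0.004,.024,.054,.094)])
g=f.mean(2)
sub=f[130:230,200:350].astype(int)
m=((f.min(2)>118)).astype(np.uint8)
m[:, :218]=0;m[:,281:]=0;m[:168]=0;m[220:]=0
n,l,st,ce=cv2.connectedComponentsWithStats(m)
for i in range(1,n):
    if st[i,4]>20:
        ys,xs=np.nonzero(l==i);print(st[i],cv2.minAreaRect(np.c_[xs,ys].astype(np.float32)),back(c,ce[i],.024),back(c,ce[i],.094))
```

```text
[[0.606, 0.1675], [0.6117, -0.0318], [0.4412, -0.0363], [0.4355, 0.1606]]
ingot_first 0.7 ((263.5, 175.0), (12.0, 29.0), 90.0) [[0.5816, 0.0221], [0.5775, 0.0224], [0.5714, 0.0229], [0.5632, 0.0235]]
glass_jar 0.73 ((263.0, 175.0), (12.0, 28.0), 90.0) [[0.5816, 0.0236], [0.5775, 0.0239], [0.5714, 0.0244], [0.5632, 0.0249]]
glass_jar 0.69 ((381.5, 210.0), (16.0, 19.0), 90.0) [[0.4777, -0.3374], [0.4754, -0.331], [0.472, -0.3214], [0.4673, -0.3085]]
tape 0.6 ((125.5, 230.5), (31.0, 33.0), 90.0) [[0.4052, 0.4374], [0.4041, 0.4307], [0.4025, 0.4206], [0.4003, 0.4071]]
tape 0.34 ((381.6500549316406, 209.9499969482422), (14.862703323364258, 18.973661422729492), 71.56504821777344) [[0.4779, -0.3379], [0.4756, -0.3314], [0.4721, -0.3218], [0.4675, -0.3089]]
plate 0.95 ((248.98370361328125, 193.23439025878906), (56.37022399902344, 65.13419342041016), 88.78113555908203) [[0.524, 0.066], [0.5209, 0.0656], [0.5163, 0.0649], [0.5101, 0.0641]]
plate 0.57 ((329.8150939941406, 199.00685119628906), (29.84549331665039, 13.459732055664062), 69.44395446777344) [[0.5094, -0.1812], [0.5066, -0.1774], [0.5023, -0.1717], [0.4966, -0.1642]]
[250 169  29  10 250] ((264.0, 173.5), (9.0, 28.0), 90.0) [0.58098513 0.0208416  0.024     ] [0.5665036  0.02203554 0.094     ]
[228 192   9  14  78] ((232.1923065185547, 197.96151733398438), (13.335897445678711, 6.275716304779053), 78.69007110595703) [0.50571052 0.11653897 0.024     ] [0.49578342 0.11194283 0.094     ]
```

Request:
play_rows(
  steps=[
    [[0.02,-0.02,-0.002,0,0,0.126,0.087],[0.029,-0.031,-0.003,0,0,0,0.087],[0.029,-0.031,-0.003,0,0,0,0.087],[0.029,-0.031,-0.003,0,0,0,0.087],[0.029,-0.031,-0.003,0,0,0,0.087],[0.029,-0.031,-0.003,0,0,0,0.087],[0.029,-0.031,-0.003,0,0,0,0.087],[0.029,-0.031,-0.003,0,0,0,0.087],[0.029,-0.031,-0.003,0,0,0,0.087],[0.029,-0.031,-0.003,0,0,0,0.087],[0.029,-0.031,-0.003,0,0,0,0.087],[0.015,-0.02,0,0,0,0,0.087]],
  ],
)

```text
time_s: 1.95
tool_pos: [0.4545, -0.2064, 0.2554]
tool_rot: [180.0, -0.1, 11.2]
force: [0.8, -0.0, 0.8]
grip_width: 0.0871
grasp_force: 0.0
```

Run:
```python
from h import *
import pickle
c=read_camera('wrist');save(c['frame'],'w1.png');pickle.dump(c,open('w1.pkl','wb'))
V=np.array(c['view']);print(-V[:3,:3].T@V[:3,3],V[:3,:3].round(3).tolist(),np.array(c['intrinsics'])[0])
for s in silhouettes('wrist','ingot_last')[:3]:
    m=s['pixels'].astype(np.uint8);ys,xs=np.nonzero(m);r=cv2.minAreaRect(np.c_[xs,ys].astype(np.float32))
    print(s['p'],s['extent'],r); B=cv2.boxPoints(r);print(np.array([back(c,u,0.01)[:2] for u in B]).round(4).tolist())
    print(back(c,r[0],0.01))
```

```text
[ 0.53313869 -0.1900052   0.41835698] [[0.195, -0.981, -0.0], [0.939, 0.187, -0.29], [0.284, 0.056, 0.957]] [324.93234963   0.         254.42503976]
0.55 [220.8, 76.8, 265.4, 157.0] ((243.4584503173828, 116.55623626708984), (77.18648529052734, 35.947837829589844), 81.46923065185547)
[[0.5437, -0.1462], [0.5577, -0.1864], [0.4718, -0.2183], [0.4564, -0.1755]]
[ 0.50885294 -0.1811073   0.01      ]
```

View pics/w1.png

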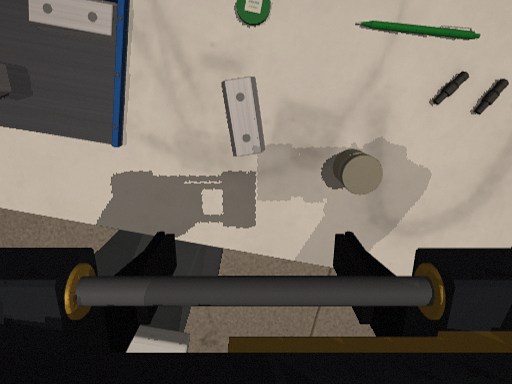

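The wrist view shows the loose ingot at pixels (243,117), with its marks up, and the jar well away at (360,172). I'm moving above the plate for a close look.

Request:
play_rows(
  steps=[
    [[0.004,-0.041,0,0,0,0,0.03],[0.004,-0.041,0,0,0,0,0.03],[0.004,-0.041,0,0,0,0,0.03],[0.004,-0.041,0,0,0,0,0.0],[0.004,-0.041,0,0,0,0,0.0],[0.004,-0.041,0,0,0,0,0.0],[0.004,-0.041,0,0,0,0,0.0],[0,0,0,0,0,0,0.0]],
  ],
)

```text
time_s: 2.85
tool_pos: [0.4245, 0.0822, 0.2552]
tool_rot: [-180.0, -0.1, 11.5]
force: [-0.1, 0.2, -0.5]
grip_width: 0.031
grasp_force: 0.0
```

Run:
```python
from h import *
import pickle
c=read_camera('wrist');save(c['frame'],'w2.png');pickle.dump(c,open('w2.pkl','wb'))
print(get_obs()['tool_pos'])
```

```text
[0.42492164 0.07876115 0.25498619]
```

View pics/w2.png

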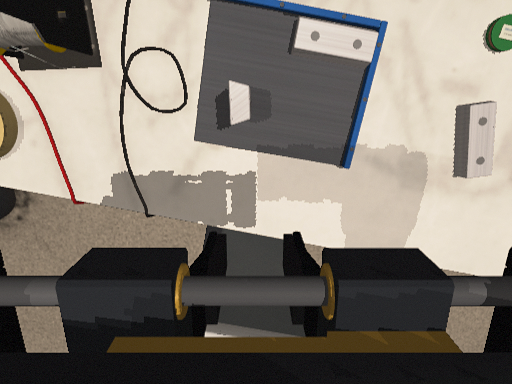

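The picture shows the standing ingot's top face at about (229-250, 81-126) with its narrow side to the right. The end rail's near end is at (349,168) and the rail corner at (387,22).

Run:
```python
from h import *
import pickle
c=pickle.load(open('w2.pkl','rb'));f=c['frame']
P=[back(c,u,z)[:2] for u,z in [((387,22),.016),((349,168),.016),((194,140),.002),((210,0),.016)]]
print(np.array(P).round(4).tolist()); d=P[0]-P[1];print('x dir yaw',np.degrees(np.arctan2(d[1],d[0])),np.linalg.norm(d))
d=P[1]-P[2];print('-y dir yaw',np.degrees(np.arctan2(d[1],d[0]))+90,np.linalg.norm(d))
m=(f.min(2)>125).astype(np.uint8);m[:,:205]=0;m[:,262:]=0;m[:70]=0;m[135:]=0
n,l,st,ce=cv2.connectedComponentsWithStats(m);i=1+st[1:,4].argmax();print(st[i])
ct=cv2.findContours((l==i).astype(np.uint8),0,1)[0][0];q=cv2.approxPolyDP(ct,2.5,True)[:,0];print(q.tolist())
print(np.array([back(c,u,.094)[:2] for u in q]).round(4).tolist(),back(c,ce[i],.094))
Q=[back(c,u,.024)[:2] for u in [(299,17),(292,52),(368,63),(376,26)]];print('first',np.array(Q).round(4).tolist())
save(cv2.resize(f[0:180,180:400],None,fx=3.3,fy=3.3,interpolation=cv2.INTER_CUBIC),'w2c.png')
```

```text
[[0.6112, -0.0293], [0.4435, -0.0345], [0.4371, 0.1642], [0.5934, 0.1671]]
x dir yaw 1.7857746125986278 0.16775701975215537
-y dir yaw 1.860764786808673 0.19880778720353084
[229  80  21  45 795]
[[229, 80], [230, 119], [233, 124], [249, 118], [247, 85]]
[[0.5138, 0.1257], [0.4788, 0.1185], [0.4747, 0.1147], [0.4834, 0.1005], [0.5128, 0.1083]] [0.49607387 0.11311781 0.094     ]
first [[0.5947, 0.0685], [0.5591, 0.0678], [0.5651, -0.0188], [0.6029, -0.0162]]
```

View pics/w2c.png

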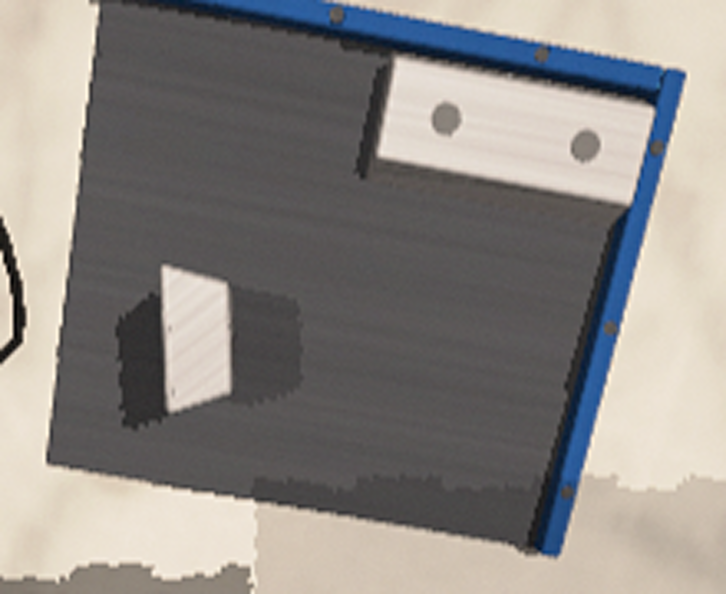

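Request:
play_rows(
  steps=[
    [[0.02,-0.014,0,0,0,-0.044,0.0],[0.028,-0.021,0,0,0,0,0.0],[0.029,-0.021,0,0,0,0,0.0],[0,0,0,0,0,0,0.0],[0,0,0.04,0,0,0,0.0],[0,0,0.04,0,0,0,0.0],[0,0,0.04,0,0,0,0.0],[0,0,0.035,0,0,0,0.0],[0,0,0.02,0,0,0,0.0],[0,0,0,0,0,0,0.0],[0,0,0,0,0,0,0.0]],
  ],
)

```text
time_s: 4.0
tool_pos: [0.4881, 0.147, 0.0798]
tool_rot: [180.0, 0.0, 13.4]
force: [1.0, -0.1, 0.8]
grip_width: 0.0005
grasp_force: 0.0
```

Request:
play_rows(
  steps=[
    [[0,0.004,0,0,0,0,0.0],[0,0.004,0,0,0,0,0.0],[0,0.004,0,0,0,0,0.0],[0,0.004,0,0,0,0,0.0],[0,0.004,0,0,0,0,0.0],[0,0.004,0,0,0,0,0.0],[0,0.004,0,0,0,0,0.0],[0,0.004,0,0,0,0,0.0],[0,0.004,0,0,0,0,0.0],[0,0.002,0,0,0,0,0.0]],
  ],
)

```text
time_s: 5.0
tool_pos: [0.4966, 0.111, 0.0794]
tool_rot: [180.0, 0.0, 13.5]
force: [-0.0, 0.4, -0.2]
grip_width: 0.0005
grasp_force: 0.0
```

Run:
```python
from h import *
c=read_camera('scene');t=read_camera('top')
a=cv2.resize(c['frame'][160:280,180:310],(400,369));b=cv2.resize(t['frame'][150:235,205:300],(400,358))
b=cv2.copyMakeBorder(b,0,11,0,0,0);save(np.hstack([a,b]),'tip.png');print(get_obs()['force'])
```

```text
[ 0.40621598 -0.3388217   0.19723268]
```

View pics/tip.png

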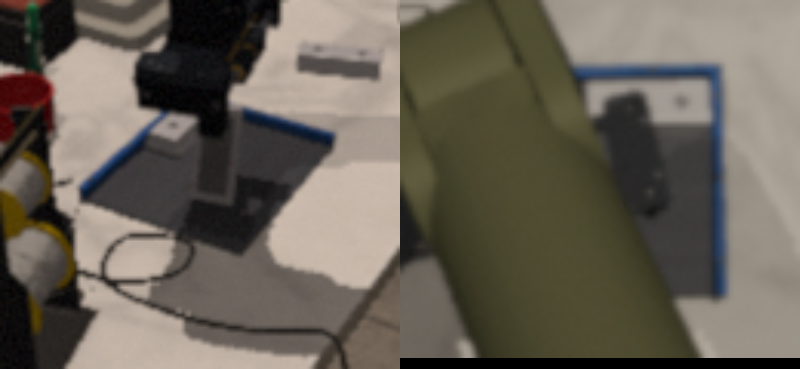

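The ingot still stands, at about (215,165) in the left half, leaning on the fingers or only just touched. I'll push on.

Request:
play_rows(
  steps=[
    [[0,0.004,0,0,0,0,0.0],[0,0.004,0,0,0,0,0.0],[0,0.004,0,0,0,0,0.0],[0,0.004,0,0,0,0,0.0],[0,0.004,0,0,0,0,0.0],[0,0,0,0,0,0,0.0],[0,0,0,0,0,0,0.0]],
  ],
)

```text
time_s: 5.8
tool_pos: [0.5012, 0.0922, 0.0795]
tool_rot: [-180.0, 0.0, 13.5]
force: [0.2, 0.0, -0.6]
grip_width: 0.0003
grasp_force: 0.0
```

Run:
```python
from h import *
import pickle
c=read_camera('scene');pickle.dump(c,open('sc.pkl','wb'));w=read_camera('wrist');pickle.dump(w,open('w3.pkl','wb'))
a=cv2.resize(c['frame'][160:280,180:310],(400,369));b=cv2.resize(w['frame'],(400,300))
b=cv2.copyMakeBorder(b,0,69,0,0,0);save(np.hstack([a,b]),'tip2.png')
```

```text
(no output)
```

View pics/tip2.png

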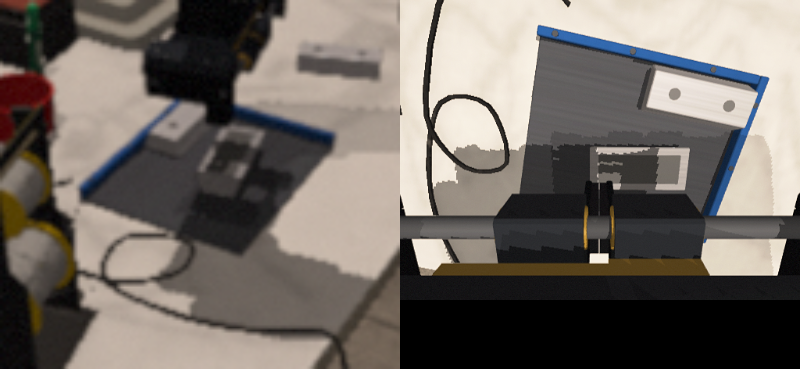

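It tipped and now lies wide face up. In the right half it spans (595-690, 147-190), in line with the tool.

Run:
```python
from h import *
import pickle
c=pickle.load(open('w3.pkl','rb'));f=c['frame']
P=np.array([back(c,u,.024)[:2] for u in [(250,189),(368.5,189),(371,243)]]);print(P.round(4).tolist())
d=P[1]-P[0];print(np.linalg.norm(d),np.degrees(np.arctan2(d[1],d[0])),np.linalg.norm(P[2]-P[1]),'mid',(P[0]+P[2])/2)
# corner check
P=np.array([back(c,(400-400+(u-400)*1.28,v*1.28),.016)[:2] for u,v in [(768,77)]]);print(P)
Q=np.array([back(c,((u-400)*1.28,v*1.28),.024)[:2] for u,v in [(652,67),(646,109),(759,82),(752,127)]]);print('first',Q.round(4).tolist())
```

```text
[[0.519, 0.1007], [0.5384, 0.0203], [0.4998, 0.0048]]
0.08266291863726957 -76.45575001689812 0.0416368156994575 mid [0.50939404 0.05275303]
[[ 0.6122868  -0.02859181]]
first [[0.5963, 0.0715], [0.5625, 0.0665], [0.6057, -0.0181], [0.5692, -0.0277]]
```

Request:
play_rows(
  steps=[
    [[0,-0.01,-0.04,0,0,0,0.0],[0,0,-0.01,0,0,0.102,0.06],[-0.008,0.01,0,0,0,0.102,0.06],[-0.02,0.017,0,0,0,0,0.06],[-0.02,0.017,0,0,0,0,0.06],[0,0,0.0,0,0,0,0.06],[0,0,0.04,0,0,0,0.06],[0,0,0.035,0,0,0,0.06],[0,0,0.025,0,0,0,0.06],[0,0,0.012,0,0,0,0.06],[0,0,0,0,0,0,0.06],[0,0,0,0,0,0,0.06]],
  ],
)

```text
time_s: 7.1
tool_pos: [0.4544, 0.0564, 0.0184]
tool_rot: [-180.0, -0.1, 1.9]
force: [-0.3, -0.3, 0.6]
grip_width: 0.0595
grasp_force: 0.0
```

Request:
play_rows(
  steps=[
    [[0,0,0.006,0,0,0,0.06],[0.008,0,0,0,0,0,0.06],[0.007,0,0,0,0,0,0.06],[0.006,0,0,0,0,0,0.06],[0.006,0,0,0,0,0,0.06],[0.006,0,0,0,0,0,0.06],[0.006,0,0,0,0,0,0.06],[0.006,0,0,0,0,0,0.06],[0.005,0,0,0,0,0,0.06],[0.004,0,0,0,0,0,0.06],[0,0,0,0,0,0,0.06]],
  ],
)

```text
time_s: 8.2
tool_pos: [0.5072, 0.057, 0.0112]
tool_rot: [180.0, 0.1, 1.8]
force: [-3.5, -0.8, 2.0]
grip_width: 0.0601
grasp_force: 1.8
```

Run:
```python
from h import *
import pickle
w=read_camera('wrist');pickle.dump(w,open('w4.pkl','wb'));save(w['frame'],'w4.png');print(get_obs()['tool_pos'],get_obs()['force'])
```

```text
[0.50717521 0.05703405 0.01125889] [-3.94262988 -0.69272092  1.31324175]
```

View pics/w4.png

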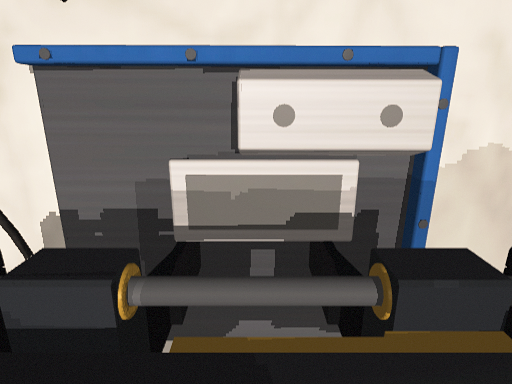

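The ingot is now parallel, spanning pixels (170-358, 159-241), a few mm short of the first one's flank and about 25 mm from the end rail (x≈412).

Run:
```python
from h import *
import pickle
c=pickle.load(open('w4.pkl','rb'))
B=lambda u,z:back(c,u,z)[:2]
S=np.array([B(u,.024) for u in [(169.5,159.5),(358,159),(352,241),(174,241)]]);print(S.round(4).tolist(),S.mean(0))
F=np.array([B(u,.024) for u in [(238,80),(440,80),(433,151),(240,151)]]);print(F.round(4).tolist(),F.mean(0))
K=B((457,47),.016);print(K)
R=np.array([[.9995,-.0314],[.0314,.9995]]);co=K+R@[-.008,.008];print('corner',co)
for X in (S,F): print(((X-co)@R*1000).round(1).tolist(), ((X.mean(0)-co)@R*1000).round(1))
```

```text
[[0.5585, 0.0991], [0.5615, 0.0113], [0.5198, 0.0091], [0.517, 0.0987]] [0.53921773 0.05457406]
[[0.5945, 0.0678], [0.5973, -0.02], [0.5664, -0.0229], [0.5635, 0.0664]] [0.58041271 0.02280882]
[ 0.61178467 -0.02910391]
corner [ 0.60353747 -0.02135911]
[[-41.2, 121.9], [-41.0, 34.0], [-82.7, 33.1], [-82.7, 122.8]] [-61.9  77.9]
[[-6.2, 89.4], [-6.2, 1.6], [-37.2, -0.4], [-37.2, 88.9]] [-21.7  44.9]
```

Request:
play_rows(
  steps=[
    [[-0.008,0,0,0,0,0,0.06],[0,0,-0.03,0,0,0,0.06],[0,0,-0.03,0,0,0,0.0],[0.01,-0.018,0,0,0,0,0.0],[0.015,-0.026,0,0,0,0,0.0],[0.015,-0.026,0,0,0,0,0.0],[0,0,0,0,0,0,0.0],[0,0,0,0,0,0,0.0],[0,0,0.02,0,0,0,0.0],[0,0,0.025,0,0,0,0.0],[0,0,0.013,0,0,0,0.0],[0,0,0,0,0,0,0.0]],
  ],
)

```text
time_s: 9.45
tool_pos: [0.5354, 0.1268, 0.0117]
tool_rot: [179.9, 0.2, 1.8]
force: [-0.5, -0.0, 0.3]
grip_width: 0.0006
grasp_force: 0.0
```

Request:
play_rows(
  steps=[
    [[0.001,0.006,0,0,0,0,0.0],[0,0.005,0,0,0,0,0.0],[0,0.005,0,0,0,0,0.0],[0,0.005,0,0,0,0,0.0],[0,0.005,0,0,0,0,0.0],[0,0.005,0,0,0,0,0.0],[0,0.005,0,0,0,0,0.0],[0,0.004,0,0,0,0,0.0],[0,0,0,0,0,0,0.0]],
  ],
)

```text
time_s: 10.35
tool_pos: [0.5401, 0.0893, 0.0143]
tool_rot: [-179.9, -0.1, 1.8]
force: [-0.5, 4.4, 3.2]
grip_width: 0.0006
grasp_force: 2.0
```

Request:
play_rows(
  steps=[
    [[0,0.002,0,0,0,0,0.0],[0,0.002,0,0,0,0,0.0],[0,0,0,0,0,0,0.0]],
  ],
)

```text
time_s: 10.65
tool_pos: [0.5401, 0.086, 0.0142]
tool_rot: [-179.9, -0.1, 1.9]
force: [-0.4, 5.5, 4.3]
grip_width: 0.0006
grasp_force: 2.6
```

Request:
play_rows(
  steps=[
    [[0,0.002,0,0,0,0,0.0],[0,0.001,0,0,0,0,0.0],[0,0,0,0,0,0,0.0]],
  ],
)

```text
time_s: 10.95
tool_pos: [0.5401, 0.0832, 0.0142]
tool_rot: [-179.9, -0.1, 1.9]
force: [0.5, 5.7, 3.8]
grip_width: 0.0002
grasp_force: 2.8
```

Run:
```python
from h import *
import pickle
w=read_camera('wrist');pickle.dump(w,open('w5.pkl','wb'));save(w['frame'],'w5.png');o=get_obs();print(o['tool_pos'],o['force'])
```

```text
[0.54012809 0.08322228 0.01421273] [-0.5693246   5.15489819  3.63307792]
```

View pics/w5.png

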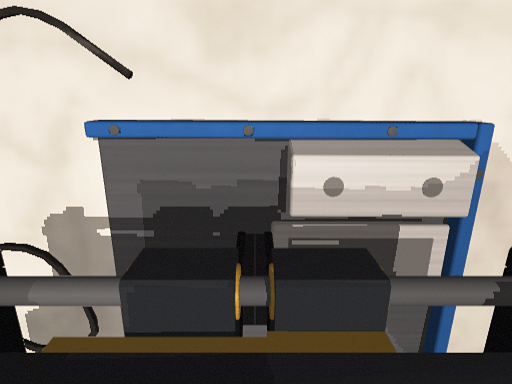

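The ingot's far end is at pixel x≈448 and the rail's inner face at ≈466. It still has a few mm to go.

Run:
```python
from h import *
import pickle
c=pickle.load(open('w5.pkl','rb'))
B=lambda u,z:back(c,u,z)[:2]
K=B((493,124),.016);R=np.array([[.9995,-.0314],[.0314,.9995]]);co=K+R@[-.008,.008];print('corner',co)
for u in [(448,225),(272,223),(291,216),(467,217),(480,155)]: print(u,((B(u,.024)-co)@R*1000).round(1))
```

```text
corner [ 0.60368741 -0.02146077]
(448, 225) [-41.4   9.7]
(272, 223) [-40.6  98.6]
(291, 216) [-36.8  89.2]
(467, 217) [-37.1   0.9]
(480, 155) [-5.8  0.8]
```

Request:
play_rows(
  steps=[
    [[0,0.003,0,0,0,0,0.0],[0,0.003,0,0,0,0,0.0],[0,0.001,0,0,0,0,0.0],[0,0,0,0,0,0,0.0]],
  ],
)

```text
time_s: 11.4
tool_pos: [0.5404, 0.0761, 0.0142]
tool_rot: [-179.9, -0.1, 1.9]
force: [-0.2, 6.3, 4.1]
grip_width: 0.0004
grasp_force: 2.7
```

Request:
play_rows(
  steps=[
    [[0,0.001,0,0,0,0,0.0],[0,0.001,0,0,0,0,0.0],[0,0.001,0,0,0,0,0.0],[0,0,0,0,0,0,0.0]],
  ],
)

```text
time_s: 11.8
tool_pos: [0.5404, 0.0739, 0.0142]
tool_rot: [-179.8, -0.1, 1.9]
force: [0.0, 7.0, 3.3]
grip_width: 0.0004
grasp_force: 3.4
```

Request:
play_rows(
  steps=[
    [[0,0.001,0,0,0,0,0.0],[0,0.001,0,0,0,0,0.0],[0,0,0,0,0,0,0.0]],
  ],
)

```text
time_s: 12.1
tool_pos: [0.5404, 0.0739, 0.0143]
tool_rot: [-179.7, -0.1, 2.0]
force: [-0.6, 10.1, 3.2]
grip_width: 0.0006
grasp_force: 5.0
```

Request:
play_rows(
  steps=[
    [[0,-0.01,0,0,0,0,0.0],[0,0,-0.03,0,0,0,0.0],[0,0,-0.03,0,0,0,0.04],[-0.015,0.02,0,0,0,0,0.04],[-0.018,0.02,0,0,0,0,0.04],[-0.018,0.02,0,0,0,0,0.04],[0,0,0,0,0,0,0.04],[0,0,0.025,0,0,0,0.04],[0,0,0.025,0,0,0,0.04],[0,0,0.008,0,0,0,0.04],[0,0,0,0,0,0,0.04]],
  ],
)

```text
time_s: 13.2
tool_pos: [0.4895, 0.018, 0.0144]
tool_rot: [-180.0, 0.2, 1.9]
force: [0.6, -0.1, 0.1]
grip_width: 0.0396
grasp_force: 0.0
```

Request:
play_rows(
  steps=[
    [[0.006,-0.002,0,0,0,0,0.04],[0.006,0,0,0,0,0,0.04],[0.005,0,0,0,0,0,0.04],[0.003,0,0,0,0,0,0.04],[0,0,0,0,0,0,0.04]],
  ],
)

```text
time_s: 13.7
tool_pos: [0.5092, 0.0205, 0.0156]
tool_rot: [180.0, 0.2, 1.8]
force: [-5.1, 0.4, 5.1]
grip_width: 0.0402
grasp_force: 2.7
```

Request:
play_rows(
  steps=[
    [[0.001,0,0,0,0,0,0.04],[0.001,0,0,0,0,0,0.04],[0.001,0,0,0,0,0,0.04],[0,0,0,0,0,0,0.04]],
  ],
)

```text
time_s: 14.1
tool_pos: [0.5113, 0.0206, 0.0154]
tool_rot: [179.9, 0.3, 1.8]
force: [-6.4, 0.6, 6.1]
grip_width: 0.0397
grasp_force: 3.6
```

Request:
play_rows(
  steps=[
    [[0.001,0,0,0,0,0,0.04],[0.001,0,0,0,0,0,0.04],[0,0,0,0,0,0,0.04]],
  ],
)

```text
time_s: 14.4
tool_pos: [0.5124, 0.0207, 0.0153]
tool_rot: [179.9, 0.4, 1.8]
force: [-9.6, -0.0, 7.2]
grip_width: 0.0401
grasp_force: 4.7
```

Request:
play_rows(
  steps=[
    [[0.001,0,0,0,0,0,0.04],[0.001,0,0,0,0,0,0.04],[0,0,0,0,0,0,0.04]],
  ],
)

```text
time_s: 14.7
tool_pos: [0.5126, 0.0206, 0.0151]
tool_rot: [179.9, 0.6, 1.8]
force: [-13.6, -0.2, 10.3]
grip_width: 0.0402
grasp_force: 6.9
```

Run:
```python
from h import *
import pickle
w=read_camera('wrist');pickle.dump(w,open('w6.pkl','wb'));save(w['frame'],'w6.png')
```

```text
(no output)
```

View pics/w6.png

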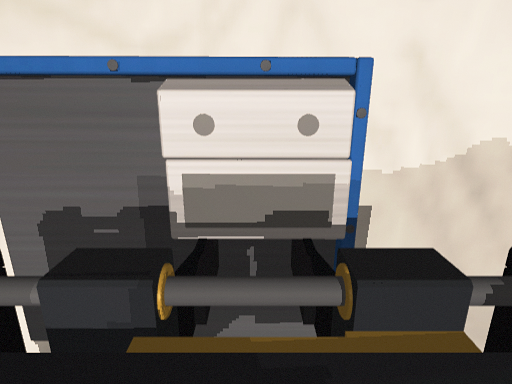

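The two ingots now touch along the joint at row 158, both reach the end rail (x≈350), and they look parallel. That was my tenth and last picture, so from here on I'll measure numerically.

Run:
```python
from h import *
import pickle
c=pickle.load(open('w6.pkl','rb'))
B=lambda u,z:back(c,u,z)[:2]
K=B((373,58.5),.016);R=np.array([[.9995,-.0314],[.0314,.9995]]);co=K+R@[-.008,.008];print('corner',co)
S=np.array([B(u,.024) for u in [(166.5,159.5),(351,159.5),(346,238),(171,238)]])
F=np.array([B(u,.024) for u in [(159,90),(354,90),(351.5,157.5),(162,157.5)]])
for X in (S,F): print(((X-co)@R*1000).round(1).tolist(), ((X.mean(0)-co)@R*1000).round(1))
print('pair mid',co+R@[-.037,.045])
# ingot_last from w1, refine top-face by bright threshold
c=pickle.load(open('w1.pkl','rb'));f=c['frame'].astype(int)
print(f[115,215:275:3].tolist())
print(f[[70,72,74,76,78,80,82,84],240].tolist(), f[148:164:2,248].tolist())
```

```text
corner [ 0.60339121 -0.02191857]
[[-37.4, 88.2], [-37.3, 0.3], [-78.3, -0.9], [-78.3, 89.2]] [-57.8  44.2]
[[-5.9, 89.0], [-5.8, 1.8], [-36.3, 0.1], [-36.4, 90.3]] [-21.1  45.3]
pair mid [0.56499671 0.02189713]
[[188, 175, 160], [187, 174, 158], [184, 173, 156], [186, 174, 158], [63, 60, 58], [158, 148, 142], [180, 169, 161], [177, 166, 158], [175, 163, 156], [173, 163, 157], [175, 164, 155], [167, 156, 147], [175, 165, 157], [173, 163, 154], [98, 92, 88], [138, 128, 119], [190, 177, 162], [192, 179, 163], [190, 176, 160], [185, 173, 156]]
[[175, 164, 149], [175, 165, 149], [181, 169, 154], [186, 174, 157], [153, 144, 135], [181, 169, 161], [179, 168, 160], [178, 168, 161]] [[165, 158, 149], [167, 157, 150], [170, 160, 152], [140, 131, 124], [176, 165, 148], [175, 164, 147], [179, 165, 151], [179, 166, 151]]
```

Request:
play_rows(
  steps=[
    [[-0.014,0,0,0,0,0,0.04],[0,0,-0.04,0,0,0,0.04],[0,0,-0.045,0,0,-0.106,0.06],[0,0,-0.045,0,0,-0.106,0.08],[0,0,-0.01,0,0,-0.106,0.08],[-0.025,0.038,0,0,0,0,0.08],[-0.025,0.038,0,0,0,0,0.08],[-0.025,0.038,0,0,0,0,0.08],[-0.025,0.038,0,0,0,0,0.08],[-0.025,0.038,0,0,0,0,0.08],[0,0,0,0,0,0,0.08],[0,0,0,0,0,0,0.08]],
  ],
)

```text
time_s: 15.95
tool_pos: [0.4513, -0.2021, 0.1559]
tool_rot: [180.0, -0.0, 19.9]
force: [-0.2, 0.3, -0.4]
grip_width: 0.0797
grasp_force: 0.0
```

```bash
cat > last.py <<'E'
from h import *
c=read_camera('wrist');f=c['frame'];save(f,'w7.png');o=get_obs();print(o['tool_pos'],o['tool_rot'],o['grip_width'])
for s in silhouettes('wrist','ingot_last')[:4]:
    m=s['pixels'].astype(np.uint8);ys,xs=np.nonzero(m);r=cv2.minAreaRect(np.c_[xs,ys].astype(np.float32))
    ct=max(cv2.findContours(m,0,1)[0],key=cv2.contourArea);q=cv2.approxPolyDP(ct,4,True)[:,0]
    print(s['p'],s['extent'],r[1:],back(c,r[0],.012).round(4),q.tolist())
    B=cv2.boxPoints(r);print(np.array([back(c,u,0.015)[:2] for u in B]).round(4).tolist())
    g=cv2.cvtColor(f,cv2.COLOR_RGB2GRAY);k=cv2.erode(m,np.ones((3,3)))
    cc=cv2.HoughCircles(cv2.GaussianBlur(np.where(k>0,g,170).astype(np.uint8),(3,3),0),cv2.HOUGH_GRADIENT,1,40,param1=100,param2=12,minRadius=4,maxRadius=18)
    if cc is not None:
        for u in cc[0][:4]: print('mark',u,back(c,u[:2],.02).round(4))
E
python3 last.py
```

```text
[ 0.4518167  -0.20060534  0.15591721] [ 1.79992413e+02 -4.95968294e-02  2.00430548e+01] 0.08000056214617196
0.87 [231.8, 67.3, 282.1, 170.6] ((103.0, 47.0), 90.0) [ 0.5097 -0.1812  0.012 ] [[276, 68], [233, 72], [233, 151], [239, 170], [275, 166]]
[[0.544, -0.147], [0.5579, -0.1855], [0.4725, -0.2186], [0.4572, -0.1764]]
mark [254.5  92.5   6. ] [ 0.5307 -0.1726  0.02  ]
mark [254.5 147.5   5.5] [ 0.4854 -0.189   0.02  ]
```

Request:
play_rows(
  steps=[
    [[0.03,0.001,0,0,0,0,0.07],[0.0295,0,0,0,0,0,0.07],[0,0,0.03,0,0,0,0.07],[0,0,0.035,0,0,0,0.07],[0,0,0.035,0,0,0,0.07],[0,0,0.025,0,0,0,0.07],[0,0,0.014,0,0,0,0.07],[0,0,0.008,0,0,0,0.07],[0,0,0,0,0,0,0.07],[0,0,0,0,0,0,0.07]],
  ],
)

```text
time_s: 17.05
tool_pos: [0.5086, -0.1816, 0.0097]
tool_rot: [179.9, -0.1, 20.1]
force: [1.9, 0.2, 0.4]
grip_width: 0.07
grasp_force: 0.0
```

Request:
play_rows(
  steps=[
    [[0,0,0.004,0,0,0,0.07],[0,0,0.0035,0,0,0,0.07],[0,0,0,0,0,0,0.07]],
  ],
  force=40,
)

```text
time_s: 17.35
tool_pos: [0.5073, -0.1817, 0.001]
tool_rot: [180.0, 0.0, 20.0]
force: [-0.0, 0.4, -0.3]
grip_width: 0.0701
grasp_force: 0.0
```

Request:
play_rows(
  steps=[
    [[0,0,0,0,0,0,0.02],[0,0,0,0,0,0,0.02],[0,0,0,0,0,0,0.02],[0,0,0,0,0,0,0.02],[0,0,0,0,0,0,0.02]],
  ],
  force=40,
)

```text
time_s: 17.85
tool_pos: [0.5076, -0.1818, 0.0011]
tool_rot: [180.0, -0.0, 20.0]
force: [0.9, -1.3, -0.3]
grip_width: 0.0399
grasp_force: 40.0
```

Request:
play_rows(
  steps=[
    [[0,0,-0.005,0,0,0,0.02],[0,0,-0.01,0,0,0,0.02],[0,0,-0.02,0,0,0,0.02],[0,0,-0.03,0,0,0,0.02],[0,0,-0.03,0,0,0,0.02],[0,0,0,0,0,0,0.02]],
  ],
)

```text
time_s: 18.45
tool_pos: [0.5106, -0.1822, 0.1003]
tool_rot: [179.7, -0.3, 20.1]
force: [2.0, -0.2, -5.3]
grip_width: 0.04
grasp_force: 40.0
```

Run:
```python
from h import *
c=read_camera('wrist');f=c['frame'];o=get_obs();print(o['tool_pos'],o['tool_rot'],o['force'])
ss=silhouettes('wrist','ingot_last')
for s in ss[:2]:
    m=s['pixels'].astype(np.uint8);print(s['p'],s['extent'],m.sum())
    g=cv2.cvtColor(f,cv2.COLOR_RGB2GRAY);k=cv2.erode(m,np.ones((3,3)))
    cc=cv2.HoughCircles(cv2.GaussianBlur(np.where(k>0,g,170).astype(np.uint8),(3,3),0),cv2.HOUGH_GRADIENT,1,30,param1=100,param2=12,minRadius=4,maxRadius=18)
    if cc is not None:
        for u in cc[0][:4]: print('mark',u,back(c,u[:2],o['tool_pos'][2]+.019).round(4))
    ct=max(cv2.findContours(m,0,1)[0],key=cv2.contourArea);q=cv2.approxPolyDP(ct,4,True)[:,0];print(q.tolist(),np.array([back(c,u,o['tool_pos'][2]+.019)[:2] for u in q]).round(4).tolist())
```

```text
[ 0.50885222 -0.18199443  0.09785225] [ 1.79802627e+02 -1.53212017e-01  2.00422574e+01] [-0.26629835  0.0286799  -6.7470155 ]
0.62 [213.7, 168.6, 296.6, 334.9] 10180
mark [255.5 220.5  10.3] [ 0.5328 -0.1738  0.1169]
[[215, 170], [218, 274], [290, 274], [295, 171]] [[0.5497, -0.1477], [0.4991, -0.1659], [0.5115, -0.2002], [0.5619, -0.1825]]
```

Request:
play_rows(
  steps=[
    [[0,0,0,0,0,0.08,0.02],[0,0,0,0,0,0.08,0.02],[0,0,0,0,0,0.08,0.02],[0,0,0,0,0,0.078,0.02],[0.008,-0.022,0,0,0,0,0.02],[0.01,-0.033,0,0,0,0,0.02],[0.01,-0.033,0,0,0,0,0.02],[0.01,-0.033,0,0,0,0,0.02],[0.01,-0.033,0,0,0,0,0.02],[0.009,-0.028,0,0,0,0,0.02],[0.005,-0.02,0,0,0,0,0.02],[0,0,0,0,0,0,0.02]],
  ],
)

```text
time_s: 19.75
tool_pos: [0.5615, 0.0275, 0.0938]
tool_rot: [-179.8, 0.2, 2.2]
force: [0.2, 0.4, -5.6]
grip_width: 0.0396
grasp_force: 40.0
```

Request:
play_rows(
  steps=[
    [[0,0,0,0,0,0,0.02],[0,0,0,0,0,0,0.02]],
  ],
)

```text
time_s: 19.95
tool_pos: [0.5618, 0.0208, 0.0944]
tool_rot: [180.0, 0.2, 1.7]
force: [1.0, -0.1, -5.8]
grip_width: 0.0394
grasp_force: 40.0
```

Request:
play_rows(
  steps=[
    [[0.003,-0.001,0.01,0,0,0,0.02],[0,0,0.02,0,0,0,0.02],[0,0,0.015,0,0,0,0.02],[0,0,0.008,0,0,0,0.02],[0,0,0,0,0,0,0.02],[0,0,0,0,0,0,0.02],[0,0,0,0,0,0,0.02]],
  ],
)

```text
time_s: 20.65
tool_pos: [0.5668, 0.0235, 0.0439]
tool_rot: [180.0, -0.1, 1.8]
force: [0.7, -0.3, -5.4]
grip_width: 0.0393
grasp_force: 40.0
```

Run:
```python
from h import *
c=read_camera('wrist');f=c['frame'];save(f,'w9.png');o=get_obs();print(o['tool_pos'],o['tool_rot'],o['force'])
for s in silhouettes('wrist','ingot_last')[:4]:
    m=s['pixels'].astype(np.uint8);ct=max(cv2.findContours(m,0,1)[0],key=cv2.contourArea);q=cv2.approxPolyDP(ct,4,True)[:,0];print(s['p'],q.tolist(),np.array([back(c,u,o['tool_pos'][2]+.019)[:2] for u in q]).round(4).tolist())
c=read_camera('scene');V=np.array(c['view'])
for s in silhouettes('scene','ingot_last')[:4]: print(s['p'],s['extent'],s['pixels'].sum())
```

```text
[0.5668057  0.02346563 0.04393109] [ 1.79986046e+02 -9.87277823e-02  1.82055285e+00] [-0.57046051 -0.36933889 -6.15867681]
0.58 [230.1, 185.0, 262.9, 199.3] 235
```

Request:
play_rows(
  steps=[
    [[-0.001,0.001,0.006,0,0,0,0.02],[0,0,0.005,0,0,0,0.02],[0,0,0.003,0,0,0,0.02],[0,0,0,0,0,0,0.02],[0,0,0,0,0,0,0.02]],
  ],
)

```text
time_s: 21.35
tool_pos: [0.5649, 0.0225, 0.0288]
tool_rot: [-180.0, 0.0, 1.8]
force: [0.7, -0.4, -5.7]
grip_width: 0.0395
grasp_force: 40.0
```

Request:
play_rows(
  steps=[
    [[0,0,0.002,0,0,0,0.02],[0,0,0,0,0,0,0.02]],
  ],
)

```text
time_s: 21.55
tool_pos: [0.565, 0.0223, 0.0269]
tool_rot: [180.0, 0.0, 1.8]
force: [0.1, 0.8, -7.2]
grip_width: 0.0401
grasp_force: 40.0
```

Request:
play_rows(
  steps=[
    [[0,0,0.001,0,0,0,0.02],[0,0,0,0,0,0,0.02]],
  ],
)

```text
time_s: 21.75
tool_pos: [0.565, 0.0223, 0.0259]
tool_rot: [180.0, 0.0, 1.8]
force: [0.1, 0.1, -5.6]
grip_width: 0.0398
grasp_force: 40.0
```

Request:
play_rows(
  steps=[
    [[0,0,0.001,0,0,0,0.02],[0,0,0,0,0,0,0.02]],
  ],
)

```text
time_s: 21.95
tool_pos: [0.5652, 0.0224, 0.0252]
tool_rot: [180.0, -0.0, 1.8]
force: [0.1, -0.1, -4.7]
grip_width: 0.0394
grasp_force: 40.0
```

Request:
play_rows(
  steps=[
    [[0,0,0,0,0,0,0.043],[0,0,0,0,0,0,0.048],[0,0,0,0,0,0,0.06],[0,0,0,0,0,0,0.07],[0,0,0,0,0,0,0.07]],
  ],
)

```text
time_s: 22.45
tool_pos: [0.5654, 0.0224, 0.0254]
tool_rot: [180.0, -0.0, 1.8]
force: [0.5, 0.6, -0.3]
grip_width: 0.064
grasp_force: 0.0
```

Request:
play_rows(
  steps=[
    [[0,0,-0.005,0,0,0,0.07],[0,0,-0.02,0,0,0,0.07],[0,0,-0.03,0,0,0,0.07],[-0.02,0,-0.04,0,0,0,0.07],[-0.03,0,-0.04,0,0,0,0.07],[-0.03,0,-0.02,0,0,0,0.07],[0,0,0,0,0,0,0.07],[0,0,0,0,0,0,0.07]],
  ],
)

```text
time_s: 23.25
tool_pos: [0.4855, 0.0193, 0.1809]
tool_rot: [179.9, -0.1, 1.8]
force: [0.8, 0.2, -0.9]
grip_width: 0.0701
grasp_force: 0.0
```

Run:
```python
from h import *
c=read_camera('wrist');f=c['frame'];save(f,'w10.png');o=get_obs();print(o['tool_pos'],o['tool_rot'],o['time_s'])
R=np.array([[.9995,-.0314],[.0314,.9995]]);co=np.array([.6035,-.0219])
pm=co+R@[-.037,.045]
g=cv2.cvtColor(f,cv2.COLOR_RGB2GRAY)
pl=lambda x,y,z:np.r_[co+R@[x,y],z]
exp=proj(c,[pl(-37+0,45,.044)if 0 else pl(-.037,.045,.044),pl(-.013,.045,.044),pl(-.061,.045,.044),pl(-.037+.045,.061,.044),pl(-.037+.045,.029,.044),pl(-.082,.061,.044),pl(-.082,.029,.044)]);print(exp.round(0).tolist())
for s in silhouettes('wrist','ingot_last')[:5]:
    m=s['pixels'].astype(np.uint8);ct=max(cv2.findContours(m,0,1)[0],key=cv2.contourArea);q=cv2.approxPolyDP(ct,4,True)[:,0];print(s['p'],s['extent'])
    print(((np.array([back(c,u,.044)[:2] for u in q])-co)@R*1000).round(1).tolist())
for u in (cv2.HoughCircles(cv2.GaussianBlur(g,(3,3),0),cv2.HOUGH_GRADIENT,1,20,param1=80,param2=13,minRadius=4,maxRadius=12)[0][:10]):
    p=(back(c,u[:2],.044)[:2]-co)@R*1000
    if abs(p[0]+37)<60 and abs(p[1]-45)<60: print('mark',u,p.round(1))
```

```text
[0.48537552 0.01948661 0.1799493 ] [ 1.79953828e+02 -3.92447543e-02  1.80093496e+00] 23.3
[[255.0, 98.0], [255.0, 69.0], [255.0, 126.0], [236.0, 43.0], [274.0, 43.0], [238.0, 149.0], [272.0, 149.0]]
0.55 [232.1, 42.3, 279.4, 146.8]
[[7.0, 62.8], [-77.2, 65.2], [-79.9, 30.3], [3.9, 26.4], [7.7, 32.4]]
mark [279.5  80.5   5.5] [-22.1  23.7]
mark [253.5  68.5   5.2] [-12.4  46.4]
mark [253.5 125.5   6. ] [-60.5  46.4]
```

The marks put the last ingot centred at (-36.5, 46.4) mm from the corner, against a target of (-37, 45). It is flat, square and released, so I'm handing in.

```bash
python3 -c "
from cell import sign_off
print(sign_off())"
```

```text
the job is handed in; nothing more can be done
None
```

I handed the job in at about 23 s, with the standing ingot tipped and snug beside the first, and the last ingot lying squarely across the pair, about 1.5 mm off centre by the wrist camera; the sign-off gave no verdict, and I didn't re-measure the lower pair after placing the last ingot.

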